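# Load the tilt-out bin of a bench steriliser and set its timer

## Robot

A 6-joint arm with a two-finger parallel gripper is mounted at the origin on a cart in front of the work surface, level with it; the furniture and walls round the work are solid. World frame = base frame: x ahead of the robot, y to its left, z up, the work surface at z = 0. Lengths are in mm, angles in rad, forces in N, time in s.
With the tool pointing down it reaches from about 350 to 775 mm from the base axis. Payload 7.3 kg.
Tool frame: the origin (TCP) lies at the very end of the fingers, on their centre line; the grasp point (between the pads) lies 19 mm behind it; z points along the fingers, y is the line along which they close (so a half turn about z gives the same grasp; the last joint's range is limited). The gripper opens to 92 mm and grips with 3 to 60 N. Pads are 19 mm wide; open, the fingers measure 130 mm over their backs; the gripper's body (75 mm by 190 mm) begins 47 mm behind the grasp point.
Start: joints at [1.109, 0.342, 1.524, -0, 1.275, -0.146], TCP at [163.038, 499.062, 226.741] pointing down, gripper open.
Joint ranges: [-2.53, 2.53], [-0.77, 2.02], [0.04, 2.7], [-1, 4.14], [0.28, 2.66], [-3.11, 3.11]. Speed limits (rad/s): [2.57, 2.57, 3.14, 3.14, 3.14, 3.14].

## Interface

Orientations are given as [roll, pitch, yaw] about the fixed x, y, z axes, in that order (R = Rz(yaw) Ry(pitch) Rx(roll)).
In Python, from plant import get_obs, vision, workorder gives the robot as it stands.
- The arm moves only by the shell command python3 -m pendant 'ROWS' [OPENING]. ROWS is a JSON object of lists of equal length, an entry for each row: "dp": the shift along the tool's x, y, z in m, a list of three; "rotation": the turn, a rotation vector about the tool's x, y, z in rad, a list of three. A call has 1 to 8 rows; each row is the pose to reach, as a shift and turn from the pose commanded when the call began, along the tool's axes at that moment; what a row does not reach only later rows make up. A row lasts 1/8 s, in which the tool goes at most 62.5 mm and 10.7 degrees, less where a joint would pass 70% of its speed; a pose out of reach is approached as far as the arm can. A call with a gripper value outside its range is refused whole. OPENING is the finger opening in m, from 0 to 0.0918, set as the call begins (- or left out, the last holds). The fingers move at their own pace and stop on an object; the grip force is fixed at half the most. Time passes only in rows, so rows that repeat a pose let the fingers close. It gives the time, the measured TCP pose, the force, the opening and the grip force at its end, in the units of the state.
- get_obs(): the state, without advancing time (a new reading comes with each control period).
- vision.capture(name): name is "scene" or "top" or "wrist"; returns a dict with "pixels" (384x512x3 uint8, red, green, blue), "vfov" (degrees; the focal length in pixels is half the picture's height over the tangent of half this angle, whatever the lens; pixels are square), "cx", "cy" (the principal point, pixels), "pose" (4x4, takes a point from camera to world coordinates); the wrist camera has in their place "T_tool_cam" (4x4, takes a point from camera to tool coordinates, whose origin is the TCP and whose axes are the flange's). Camera axes: x right, y up, looking along -z (the intrinsics and any distortion apply to the point x, -y, -z); pixel columns grow to the right and rows downward; lengths in mm; the calibration is good to about 2 mm. A picture is of the moment at which its call begins: read the wrist's pose just before it. There is no depth.
- workorder.close_job(): hands the job in; it is judged then, once.
The state is a dict: "time": time; "joint_positions": joint angles; "dq": joint speeds; "tau": joint torques, N m; "tool_pos": TCP position; "tcp_rot": TCP orientation; "contact_force": force on the tool from outside, world axes, zero at the start; "moment": the same for the moment, N m; "grip_width": finger opening in mm; "finger_force": force on a finger pad.
Only numpy, scipy, OpenCV 4.12 (cv2) and the standard library are available. Lean on these libraries where they do the work, as an engineer would, in place of code of your own. Each camera call takes 0.05 s, during which the arm holds its last target. There are 200 camera calls.

## Task

The steriliser's blue bin stands ajar: tip it fully forward by its lip, put the clear vial with the white cap inside and let go of it, then gently push the bin back until it clicks into its catch, without forcing it. Then turn only the small black inner knob on top clockwise until its white pointer points at the green dot, without dragging the grey ring round it. Leave the dark-capped vial and the crucible where they stand.

Things in the scene. Friction and masses are not known exactly. Their poses are not given: they have to be found in the camera images.
- steriliser: White fixed cabinet 150 deep (x), 190 wide (y), 143 mm high. Origin: centre of its underside on the worktop; its x points from front to back, y left, z up; front face at x = -75 mm. Position and yaw vary. Two concentric knobs stand on its top, their upright axis at x = +12, y = +30 mm of this frame.
- bin (a joint): Angle of the blue bin: about 0 = upright, positive = top tipped forward, stop at 0.50 = open. Starts ajar at 0.29 to 0.37; the hinge rubs (1 to 2 N at the lip) and holds it at any angle. Near upright a sprung catch gives way at 4 to 12 N at the lip, with a click. It is mounted deeper or shallower each time, unseen: the shut angle lies anywhere within 0.15 of 0, the catch bears from 0.13 before it.
- bin_pivot (a point): Point on the bin's level pivot line (parallel to the cabinet's y), at the bin's bottom front edge: x = -75, y = 0, z = 18 mm in the cabinet's frame. Site axes: the bin's, equal to the cabinet's at angle 0 and tipping with the bin. 'Bin frame' below means this point.
- bin_lip (a point): Middle of the top edge of the bin's lip: upturned plate 7 thick, 100 wide (y), 34 mm high; bin frame x = -36, z = 117 mm, moves with the bin. At angle 0: 36 mm before the cabinet's front, edge 135 mm above the worktop. Behind it is a gap 32 mm wide (x) and 29 mm deep down to the pull shelf; closed fingertips can hook into it from above.
- bin_floor (a point): Middle of the bin's inner floor (bin frame x = 42.5, z = 5 mm), axes as the bin. Inside 76 deep (x), 122 mm wide (y); front wall 5 mm thick, 108 high, rear wall 65 high, side walls slope between. Open, the mouth is reached from above between the front wall's edge (52 mm before the cabinet's front, 113 mm above the worktop) and the front.
- buffer (a joint): Unseen rubber buffer behind the catch: how far it is squeezed, m. 0 until the bin has clicked in; about 0.0007 when it is latched and let go (over 0.0003: surely clicked). Pushed on past its shut angle it takes 4 to 6 N at the lip per mm more. More than 0.0045 (18 to 26 N at the lip) is forcing it.
- clear_vial: The vial to load: clear glass, ribbed white cap, 27 mm diameter, 73 mm high, 18 to 31 g, upright, loose. Origin: centre of its underside, z along its axis to the cap.
- vial_mid (a point): Middle of the clear vial, on its axis 36.5 mm above its underside.
- dark_cap_vial: Bystander: vial with a dark cap, 22 mm diameter, 59 mm high, upright, loose. Origin: centre of its underside. Leave it alone.
- crucible: Bystander: cream crucible, 34 mm across the top, 36 mm high, loose. Origin: centre of its underside. Leave it alone.
- inner_knob (a joint): Angle of the small black inner (timer) knob; grows clockwise seen from above. 0 = its white pointer points along the cabinet's -x (to its front); at 1.3 it points at the green dot. Stops at -0.6 and 2.6. It stays where it is left; turning takes 0.02 N m.
- inner_top (a point): Centre of the top of the inner knob: a plain round knob 22 mm in diameter that stands 31 mm above the top of the grey ring (knob top 189 mm, ring top 158 mm above the worktop), on the axis of both.
- outer_ring (a joint): Angle of the grey outer ring (52 mm diameter, 11 mm high, knurled) round the foot of the inner knob, on the same axis; turns very easily (0.012 N m) and must be left as it is.
- ring_line (a point): Outer end of the orange line on the grey ring's top, 24 mm from its axis; turns with the ring.
- mark (a point): Green dot on the cabinet's top beside the knobs, 32.5 mm from their axis, at which the pointer must finally point.
There are look-alikes about, which are no part of the job. Leave any yellow look-alike of the clear_vial alone.

How it is judged (in metres and radians):
On the way, in this order (a step that is already met when the one before it is completed fails the run):
1. the bin is tipped open (value of joint bin above 0.44 rad), for 0.1 s.
2. the clear vial lies in the open bin, let go (x of vial_mid in the frame of bin_floor between -0.045 and 0.045 m and y of vial_mid in the frame of bin_floor between -0.065 and 0.065 m and z of vial_mid in the frame of bin_floor between 0 and 0.085 m and value of joint bin above 0.25 rad and contact force between each of the fingers, the arm and clear_vial below 0.1 N), for 0.1 s.
3. the bin is back in its catch with the vial inside, and stays there by itself (x of vial_mid in the frame of bin_floor between -0.045 and 0.045 m and y of vial_mid in the frame of bin_floor between -0.065 and 0.065 m and z of vial_mid in the frame of bin_floor between 0 and 0.085 m and value of joint buffer above 0.0003 m and value of joint bin between -0.18 and 0.18 rad and velocity of joint bin between -0.05 and 0.05 rad/s and contact force between each of the fingers, the arm and bin below 0.1 N), for 0.3 s.
4. the inner knob points at the green dot (value of joint inner_knob between 1.16 and 1.44 rad), for 0.2 s.
At the end, for the whole second after the job is handed in: The clear vial rests in the bin; the bin is latched, untouched (buffer squeezed by over 0.3 mm, within 0.18 rad of upright, at rest); the inner knob is let go at 1.3 within 0.14 rad; the ring is within 0.15 rad and the bystanders within 25 mm of where they were (all of step 3 and all of step 4 and contact force between each of the fingers, the arm and inner_knob below 0.1 N and linear speed of clear_vial below 0.05 m/s).
It fails at once if the bin is forced: its buffer is squeezed by more than 4.5 mm (value of joint buffer above 0.0045 m).
It fails at once if the outer ring is dragged round by more than 0.15 rad (distance of ring_line from where it was at the start of the episode above 0.0036 m).
It fails at once if the dark-capped vial or the crucible is moved by more than 25 mm (distance of any of dark_cap_vial, crucible from where it was at the start of the episode above 0.025 m).
It also fails if it takes over 72 s, if anything falls off the work surface, if the arm or the gripper's body presses on something with over 40 N, if the wrist force passes 120 N, or if a joint passes its speed limit or range.

## Working session

There is one attempt and no reset: what is moved stays moved. The work goes in short steps, Python scripts to look and compute and a shell command to move; the robot and the scene stay as the last step left them, time stands still between calls to the robot, and variables do not carry over. Pictures are saved under pics/ and viewed, at most 10 in all, crops included, and the job is handed in when it is done.

```bash
ls; mkdir -p pics
python3 - <<'E'
from plant import get_obs, vision
import cv2,numpy as np,pickle
o=get_obs();print(o)
for n in("scene","top","wrist"):
    c=vision.capture(n);pickle.dump((o,c),open(f'{n}0.pkl','wb'))
    cv2.imwrite(f'pics/{n}0.png',c['pixels'][:,:,::-1])
    print(n,{k:(np.round(v,3).tolist() if not isinstance(v,(str,dict)) else v) for k,v in c.items() if k!='pixels'})
a=[cv2.imread(f'pics/{n}0.png') for n in("scene","top")]
cv2.imwrite('pics/st.png',cv2.resize(np.vstack(a),(450,675))[:600])
E
```

```text
pics
{'time': 0.0, 'joint_positions': array([ 1.10900915e+00,  3.42745468e-01,  1.52501607e+00,  2.72499705e-06,
        1.27537515e+00, -1.46000756e-01]), 'dq': array([ 0.00028517, -0.00039397,  0.00129548, -0.00063877,  0.00111307,
        0.00023358]), 'tau': array([-7.42111320e-05, -4.31220067e+01, -2.44230366e+01,  7.18578673e-02,
        5.58520469e-02, -1.14276377e-04]), 'tool_pos': array([162.8446487 , 498.68554731, 226.03347978]), 'tcp_rot': array([-3.14006543e+00, -2.27207416e-04,  2.82580527e+00]), 'contact_force': array([-0.23118003,  0.03234334,  0.24031753]), 'moment': array([ 0.01744467, -0.05747332, -0.01775046]), 'finger_force': 0.0, 'grip_width': 91.88684448551102}
scene {'vfov': 54.029, 'cx': 252.605, 'cy': 189.79, 'pose': [[0.761, 0.312, -0.569, 83.832], [-0.649, 0.381, -0.659, -463.84], [0.011, 0.87, 0.492, 567.836], [0.0, 0.0, 0.0, 1.0]]}
top {'vfov': 43.521, 'cx': 250.538, 'cy': 187.887, 'pose': [[0.005, 0.99, -0.139, 385.053], [-1.0, 0.005, 0.006, 123.138], [0.006, 0.139, 0.99, 1373.859], [0.0, 0.0, 0.0, 1.0]]}
wrist {'vfov': 58.55, 'cx': 255.036, 'cy': 190.065, 'T_tool_cam': [[0.001, 0.959, 0.284, 76.167], [1.0, -0.001, 0.0, 0.588], [0.001, 0.284, -0.959, -156.241], [0.0, 0.0, 0.0, 1.0]]}
```

View pics/top0.png

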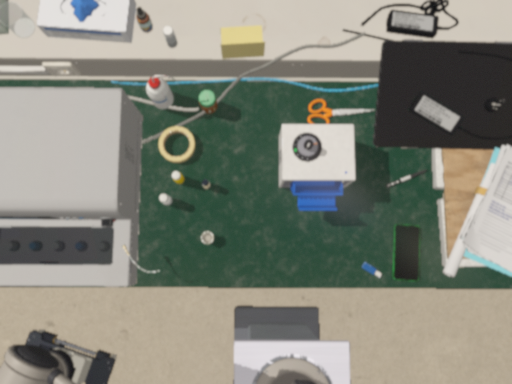

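View pics/scene0.png

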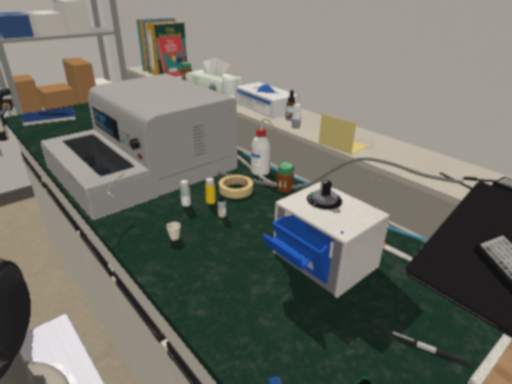

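The top view shows the white-capped clear vial at (166,199), the yellow look-alike at (178,177), the dark-capped vial at (206,184) and the crucible at (208,238). The cabinet is at (317,155), with its bin facing the robot. The scene view shows the clear vial at (185,193), the yellow one at (210,190), the dark one at (222,207) and the crucible at (174,231). The vial at top (166,199) fits the description because it has a white cap and clear body. Next I'll confirm it in an enlarged crop.

Run:
```python
import cv2,numpy as np
t=cv2.imread('pics/top0.png');s=cv2.imread('pics/scene0.png')
f=lambda im,x,y,w,h,k:cv2.resize(im[y:y+h,x:x+w],None,fx=k,fy=k,interpolation=cv2.INTER_CUBIC)
A=f(t,265,115,100,100,4);B=f(s,260,172,132,132,400/132)
C=f(t,150,165,80,40,5);D=f(s,160,165,80,40,5)
D2=f(s,150,170,100,50,4)
cv2.imwrite('pics/c1.png',np.vstack([np.hstack([A,B[:400,:400]]),np.hstack([C,D2])]))
```

```text
(no output)
```

View pics/c1.png

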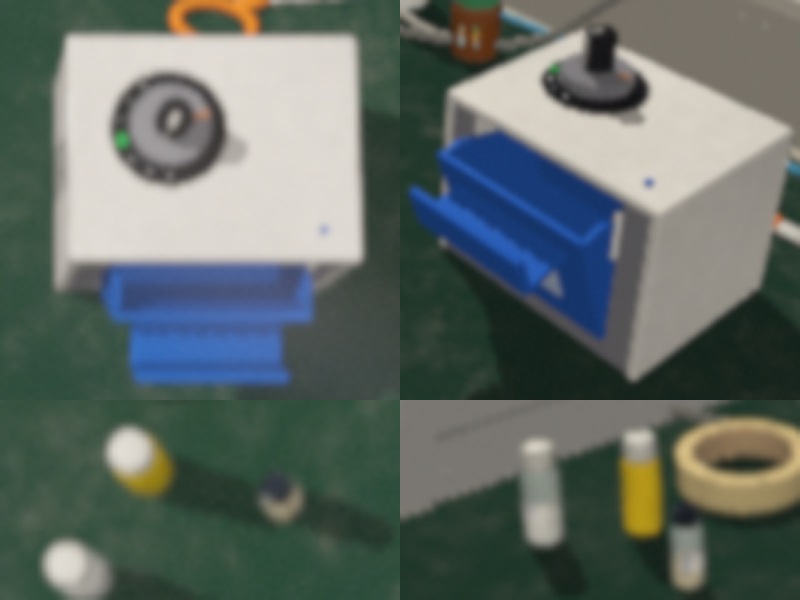

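The crop confirms that the clear glass vial with the white cap is the one at top (164,198) / scene (184,181). The yellow one is the look-alike. The green dot is at top (295,150) and the orange ring line is at about (316,143).

```bash
cat > h.py <<'E'
import numpy as np,pickle,cv2
from scipy.spatial.transform import Rotation as R
from scipy.optimize import least_squares
def f(c): return c['pixels'].shape[0]/2/np.tan(np.radians(c['vfov'])/2)
def proj(c,P,pose=None):
    T=np.array(c['pose'] if pose is None else pose);P=np.atleast_2d(P)
    q=(P-T[:3,3])@T[:3,:3]
    return np.c_[c['cx']+f(c)*q[:,0]/-q[:,2], c['cy']-f(c)*q[:,1]/-q[:,2]]
def unproj(c,uv,z,pose=None):
    T=np.array(c['pose'] if pose is None else pose)
    d=T[:3,:3]@np.array([(uv[0]-c['cx'])/f(c),-(uv[1]-c['cy'])/f(c),-1]);o=T[:3,3]
    return o+d*(z-o[2])/d[2]
def wpose(o,c):
    T=np.eye(4);T[:3,:3]=R.from_euler('xyz',o['tcp_rot']).as_matrix();T[:3,3]=o['tool_pos']
    return T@np.array(c['T_tool_cam'])
def cab(p,L):
    L=np.atleast_2d(L).astype(float);r=R.from_euler('z',p[2]).as_matrix()
    return L@r.T+[p[0],p[1],0]
def toolmove(o,target,yaw):  # tool pointing down, world target mm -> dp in tool axes m, and z-turn
    M=R.from_euler('xyz',o['tcp_rot']).as_matrix()
    D=R.from_euler('xyz',[np.pi,0,yaw])
    return np.round(M.T@(np.array(target)-o['tool_pos'])/1000,4), np.round((R.from_matrix(M).inv()*D).as_rotvec(),4)
E
python3 - <<'E'
from h import *
t=pickle.load(open('top0.pkl','rb'))[1];s=pickle.load(open('scene0.pkl','rb'))[1]
g=[12-32.5*np.cos(1.3),30+32.5*np.sin(1.3),143]
H=143
LT=[[75,95,H],[75,-95,H],[-75,-95,H],[-75,95,H],g];UT=np.array([(281.25,123.75),(354.25,124.25),(356.25,180.5),(282.3,180.3),(295.25,150)])
LS=[[-75,95,H],[-75,-95,H],[75,-95,H],[-75,-95,0],g];US=np.array([(275.8,202.4),(344.8,243),(388.7,214.9),(336.6,298.1),(310.2,195.1)])
def res(p,both=3):
    a=(proj(t,cab(p,LT))-UT).ravel();b=(proj(s,cab(p,LS))-US).ravel()
    return np.r_[a if both&1 else [],b if both&2 else []]
for m in(1,2,3):
    r=least_squares(res,[550,0,0],args=(m,));print(m,r.x.round(3));print(r.fun.round(1))
p=r.x;np.save('cab.npy',p)
for n,uv,w,z in[('clear',(164,198),(184.25,181.2),73),('dark',(206,183),(222,199),59),('cruc',(208,238),(174,225),36)]:
    print(n,unproj(t,uv,z).round(1),unproj(s,w,z).round(1))
for a in(0.29,0.37,0.5):
    c_,s_=np.cos(a),np.sin(a)
    x,z=-36,117; X=-75+x*c_-z*s_;Z=18-x*s_*-1*-1+z*c_ if 0 else 18+x*s_*1+z*c_
    print(a,'lip',X,Z,cab(p,[X,0,Z]).round(1),proj(t,cab(p,[[X,50,Z],[X,-50,Z]])).round(1).tolist())
print('axis',cab(p,[12,30,189]),[p[2]])
E
```

```text
1 [ 6.54318e+02 -6.14620e+01  3.00000e-03]
[ 0.8  0.1 -0.2 -0.2 -0.6 -0.2  0.2 -0.2 -0.1  0.5]
2 [ 6.53756e+02 -5.89700e+01  3.00000e-03]
[-1.4 -1.1  0.5 -0.5  1.4 -0.8 -0.6  0.8 -0.   0.7]
3 [653.751 -60.069   0.   ]
[ 0.3  0.2 -0.7  0.1 -1.2  0.1 -0.4 -0.1 -0.7  0.7 -1.  -0.9  0.9 -0.2
  1.9 -0.5 -0.3  1.1  0.4  0.8]
clear [539.  350.8  73. ] [540.6 355.1  73. ]
dark [583.  238.6  59. ] [577.9 230.6  59. ]
cruc [432.6 232.4  36. ] [435.6 236.5  36. ]
0.29 lip -142.95318985572285 119.82025333121149 [[510.8 -60.1 119.8]] [[298.5, 207.3], [336.7, 207.5]]
0.37 lip -150.8727899817178 114.06414388516741 [[502.9 -60.1 114.1]] [[298.3, 210.5], [336.3, 210.7]]
0.5 lip -162.68576024474515 103.4178403514223 [[491.1 -60.1 103.4]] [[297.9, 215.3], [335.7, 215.5]]
axis [[665.73619495 -30.0631086  189.        ]] [np.float64(0.0004913751492772404)]
```

```bash
cat > mv.py <<'E'
import sys
from h import *
from plant import get_obs
o=get_obs();x,y,z,w=map(float,sys.argv[1:5])
print(toolmove(o,[x,y,z],w),'q',o['joint_positions'].round(2),o['tool_pos'].round(1),o['tcp_rot'].round(3),'F',o['contact_force'].round(1),'t',round(o['time'],2),'w',round(o['grip_width'],1),round(float(o['finger_force']),1))
E
cat > chk.py <<'E'
import sys
from plant import get_obs
o=get_obs();F=o['contact_force'];print('x',o['tool_pos'].round(1),'F',F.round(1))
sys.exit(abs(F[0])>float(sys.argv[1]))
E
python3 mv.py 480 -60 230 3.1416
```

```text
(array([-0.475 , -0.4327, -0.0034]), array([-0.0011, -0.0004, -0.3158])) q [ 1.11  0.34  1.52  0.    1.28 -0.15] [162.9 498.8 226.2] [-3.14  -0.     2.826] F [-0.8 -0.2 -0. ] t 0.15 w 91.6 0.0
```

```bash
python3 -m pendant '{"dp":[[-0.03,-0.027,0],[-0.07,-0.063,0],[-0.11,-0.1,0],[-0.15,-0.136,0],[-0.19,-0.172,0],[-0.23,-0.209,0],[-0.27,-0.245,0],[-0.31,-0.282,0]],"rotation":[[0,0,-0.03],[0,0,-0.07],[0,0,-0.11],[0,0,-0.15],[0,0,-0.19],[0,0,-0.23],[0,0,-0.27],[0,0,-0.316]]}' 0.0; python3 mv.py 480 -60 230 3.1416
```

```text
time: 1.15
tool_pos: [370.7, 133.1, 226.8]
tcp_rot: [3.141, 0.0, -3.14]
contact_force: [0.9, 0.2, 0.4]
grip_width: 16.1
finger_force: 0.0
(array([-0.109 , -0.1933, -0.0032]), array([0.0003, 0.0004, 0.0016])) q [ 0.15  0.1   1.85  0.    1.2  -1.42] [370.7 133.1 226.8] [ 3.141  0.    -3.14 ] F [0.9 0.2 0.4] t 1.15 w 16.1 0.0
```

```bash
python3 -m pendant '{"dp":[[-0.025,-0.045,0],[-0.055,-0.097,0],[-0.085,-0.15,0],[-0.109,-0.193,0],[-0.109,-0.193,0],[-0.109,-0.193,0]],"rotation":[[0,0,0],[0,0,0],[0,0,0],[0,0,0],[0,0,0],[0,0,0]]}' 0.0
python3 - <<'E'
from h import *
from plant import get_obs,vision
o=get_obs();c=vision.capture('wrist');T=wpose(o,c);pickle.dump((o,c),open('w1.pkl','wb'))
im=np.ascontiguousarray(c['pixels'][:,:,::-1]);p=np.load('cab.npy')
def pt(a,x,y,z): return [-75+x*np.cos(a)-z*np.sin(a),y,18+x*np.sin(a)+z*np.cos(a)]
im=cv2.resize(im,None,fx=1.5,fy=1.5)
for a,col in((.29,(0,0,255)),(.37,(0,255,255))):
    for y in(-50,0,50):
        u=proj(c,cab(p,pt(a,-36,y,117)),T)[0]*1.5;cv2.circle(im,tuple(int(v) for v in u),3,col,-1)
for q in([-75,95,143],[-75,-95,143],[12,30,189]):
    u=proj(c,cab(p,q),T)[0]*1.5;print(u);cv2.drawMarker(im,tuple(int(v) for v in u),(255,0,255))
cv2.imwrite('pics/w1.png',im);print(o['tool_pos'],o['tcp_rot'])
E
```

```text
time: 1.9
tool_pos: [478.5, -57.7, 226.3]
tcp_rot: [3.141, -0.001, 3.141]
contact_force: [0.6, 1.1, -0.7]
grip_width: 0.3
finger_force: 0.0
[551.99973849 471.28040641]
[202.82195554 471.28410999]
[436.31656677 675.9116712 ]
[478.491474   -57.74163676 226.27298763] [ 3.14068619e+00 -1.38885405e-03  3.14131268e+00]
```

View pics/w1.png

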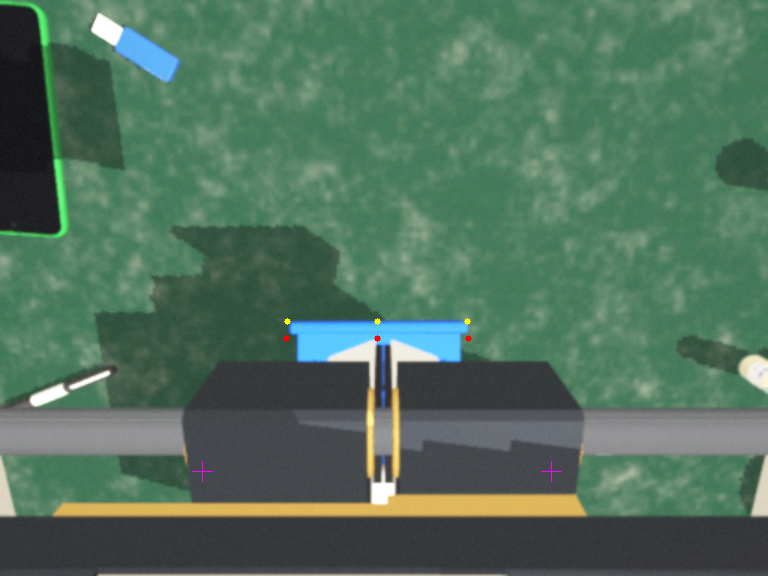

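The wrist view shows the lip edge from (290,327) to (467,327). It lies between the projections for 0.29 and 0.37, so the bin is at about 0.34, and the y position agrees with my estimate.

```bash
python3 -m pendant '{"dp":[[-0.025,0,0],[-0.05,-0.002,0.02],[-0.05,-0.002,0.06],[-0.05,-0.002,0.09],[-0.05,-0.002,0.10],[-0.05,-0.002,0.11],[-0.05,-0.002,0.115],[-0.05,-0.002,0.119]],"rotation":[[0,0,0],[0,0,0],[0,0,0],[0,0,0],[0,0,0],[0,0,0],[0,0,0],[0,0,0]]}'; python3 -m pendant '{"dp":[[0,0,0]],"rotation":[[0,0,0]]}'
```

```text
time: 2.95
tool_pos: [529.6, -60.3, 108.2]
tcp_rot: [-3.141, 0.001, -3.141]
contact_force: [-0.3, -0.9, 0.2]
grip_width: 0.3
finger_force: 0.0
time: 3.08
tool_pos: [529.3, -60.3, 107.9]
tcp_rot: [3.142, 0.0, -3.141]
contact_force: [-1.0, 0.5, 0.6]
grip_width: 0.7
finger_force: 0.0
```

```bash
python3 -m pendant '{"dp":[[0.004,0,0],[0.008,0,0.004],[0.011,0,0.007],[0.014,0,0.01],[0.016,0,0.013],[0.016,0,0.013]],"rotation":[[0,0,0],[0,0,0],[0,0,0],[0,0,0],[0,0,0],[0,0,0]]}'; python3 -m pendant '{"dp":[[0.001,0,0.001],[0.002,0,0.002],[0.002,0,0.002]],"rotation":[[0,0,0],[0,0,0],[0,0,0]]}';python3 -m pendant '{"dp":[[0.0005,0,0],[0.001,0,0.0],[0.001,0,0.0]],"rotation":[[0,0,0],[0,0,0],[0,0,0]]}'
```

```text
time: 3.82
tool_pos: [512.8, -60.2, 94.4]
tcp_rot: [3.141, -0.001, -3.141]
contact_force: [0.9, 0.0, -0.0]
grip_width: -0.2
finger_force: 0.0
time: 4.2
tool_pos: [511.2, -60.2, 92.7]
tcp_rot: [3.142, 0.0, -3.141]
contact_force: [0.2, 0.3, 1.1]
grip_width: 0.5
finger_force: 0.4
time: 4.58
tool_pos: [510.6, -60.3, 92.8]
tcp_rot: [-3.142, 0.001, -3.141]
contact_force: [3.4, 0.5, -1.0]
grip_width: 0.4
finger_force: 1.1
```

```bash
python3 -m pendant '{"dp":[[0.001,0,0],[0.0015,0,0],[0.0015,0,0]],"rotation":[[0,0,0],[0,0,0],[0,0,0]]}' && python3 chk.py 12 && python3 -m pendant '{"dp":[[0.001,0,0],[0.0015,0,0],[0.0015,0,0]],"rotation":[[0,0,0],[0,0,0],[0,0,0]]}' && python3 chk.py 12 && python3 -m pendant '{"dp":[[0.001,0,0],[0.0015,0,0],[0.0015,0,0]],"rotation":[[0,0,0],[0,0,0],[0,0,0]]}' && python3 chk.py 12 && python3 -m pendant '{"dp":[[0.001,0,0],[0.0015,0,0],[0.0015,0,0]],"rotation":[[0,0,0],[0,0,0],[0,0,0]]}' && python3 chk.py 12
python3 - <<'E'
from h import *
from plant import get_obs,vision
o=get_obs();p=np.load('cab.npy')
c=vision.capture('scene')
cv2.imwrite('pics/s2.png',cv2.resize(c['pixels'][170:310,220:400,::-1],None,fx=4,fy=4));c=vision.capture('wrist');pickle.dump((o,c),open('w2.pkl','wb'))
# lip blue rows near column, compare with model
T=wpose(o,c);hsv=cv2.cvtColor(c['pixels'],cv2.COLOR_RGB2HSV);m=(hsv[...,0]>95)&(hsv[...,0]<125)&(hsv[...,1]>130)&(hsv[...,2]>80)
for col in(205,215,290,300): print(col,np.where(m[:,col])[0][[0,-1]] if m[:,col].any() else None)
for a in(.34,.4,.44,.5): print(a,proj(c,cab(p,[-75-39.5*np.cos(a)-117*np.sin(a),0,18-39.5*np.sin(a)+117*np.cos(a)]),T).round(1))
E
```

```text
time: 4.95
tool_pos: [509.1, -60.3, 92.9]
tcp_rot: [-3.141, 0.001, -3.141]
contact_force: [4.6, -0.6, -0.1]
grip_width: 0.4
finger_force: 1.8
x [509.1 -60.3  92.9] F [ 4.6 -0.6 -0.1]
205 [211 240]
215 [211 241]
290 [211 236]
300 [211 241]
0.34 [[254.6 256.3]]
0.4 [[254.6 239.6]]
0.44 [[254.6 229. ]]
0.5 [[254.6 213.9]]False
```

```bash
sed -i 's/sys.exit(abs/sys.exit(int(abs/;s/)$/)/' chk.py; sed -i '$s/.*/sys.exit(1 if abs(F[0])>float(sys.argv[1]) else 0)/' chk.py
python3 -m pendant '{"dp":[[0.001,0,0],[0.001,0,0]],"rotation":[[0,0,0],[0,0,0]]}' && python3 chk.py 15 && python3 -m pendant '{"dp":[[0.001,0,0],[0.001,0,0]],"rotation":[[0,0,0],[0,0,0]]}' && python3 chk.py 15
```

```text
time: 5.3
tool_pos: [508.1, -60.3, 92.9]
tcp_rot: [-3.141, 0.001, -3.141]
contact_force: [4.4, 0.2, -0.2]
grip_width: 0.6
finger_force: 2.1
x [508.1 -60.3  92.9] F [ 4.4  0.2 -0.2]
time: 5.55
tool_pos: [507.4, -60.3, 93.0]
tcp_rot: [-3.141, 0.002, -3.141]
contact_force: [5.3, 0.7, -0.7]
grip_width: 0.7
finger_force: 2.4
x [507.4 -60.3  93. ] F [ 5.3  0.7 -0.7]
```

```bash
python3 -m pendant '{"dp":[[0.001,0,0],[0.002,0,0],[0.002,0,0]],"rotation":[[0,0,0],[0,0,0],[0,0,0]]}' && python3 chk.py 15 && python3 -m pendant '{"dp":[[0.001,0,0],[0.002,0,0],[0.002,0,0]],"rotation":[[0,0,0],[0,0,0],[0,0,0]]}' && python3 chk.py 15
python3 - <<'E'
from h import *
from plant import get_obs,vision
o=get_obs();p=np.load('cab.npy')
c=vision.capture('wrist')
T=wpose(o,c);hsv=cv2.cvtColor(c['pixels'],cv2.COLOR_RGB2HSV);m=(hsv[...,0]>95)&(hsv[...,0]<125)&(hsv[...,1]>130)&(hsv[...,2]>80)
for col in(205,300): print(col,np.where(m[:,col])[0][[0,-1]] if m[:,col].any() else None)
for a in(.44,.5,.52): print(a,proj(c,cab(p,[-75-39.5*np.cos(a)-117*np.sin(a),0,18-39.5*np.sin(a)+117*np.cos(a)]),T).round(1))
E
```

```text
time: 5.92
tool_pos: [506.0, -60.4, 93.2]
tcp_rot: [-3.141, 0.003, 3.142]
contact_force: [7.4, 0.0, -1.2]
grip_width: 0.6
finger_force: 3.1
x [506.  -60.4  93.2] F [ 7.4  0.  -1.2]
time: 6.3
tool_pos: [504.6, -60.5, 93.4]
tcp_rot: [-3.141, 0.005, 3.142]
contact_force: [8.4, 0.8, -0.3]
grip_width: 0.1
finger_force: 3.7
x [504.6 -60.5  93.4] F [ 8.4  0.8 -0.3]
205 [213 240]
300 [213 241]
0.44 [[255.  237.7]]
0.5 [[255.1 222.6]]
0.52 [[255.1 217.8]]
```

```bash
python3 -m pendant '{"dp":[[-0.004,0,0],[-0.008,0,0],[-0.008,0,-0.03],[-0.008,0,-0.08],[-0.008,0,-0.13],[-0.008,0.02,-0.14],[-0.008,0.06,-0.14],[-0.008,0.11,-0.14]],"rotation":[[0,0,0],[0,0,0],[0,0,0],[0,0,0],[0,0,0],[0,0,0],[0,0,0],[0,0,0]]}' 0.06
python3 - <<'E'
from h import *
t=pickle.load(open('top0.pkl','rb'))[1];s=pickle.load(open('scene0.pkl','rb'))[1]
print('yellow',unproj(t,(176,175),73),unproj(s,(209.5,178.5),73))
E
python3 mv.py 560 355 215 3.1416
```

```text
time: 7.35
tool_pos: [509.6, 50.2, 232.2]
tcp_rot: [-3.141, -0.003, 3.14]
contact_force: [0.4, -0.4, 0.7]
grip_width: 59.8
finger_force: 0.0
yellow [602.56135352 319.83085996  73.        ] [603.8349706  324.16480472  73.        ]
(array([-0.05  ,  0.3049,  0.017 ]), array([-0.0002, -0.0028, -0.0016])) q [-0.05  0.32  1.55 -0.    1.28 -1.62] [509.6  50.2 232.2] [-3.141e+00 -3.000e-03  3.140e+00] F [ 0.4 -0.4  0.7] t 7.35 w 59.8 0.0
```

```bash
python3 -m pendant '{"dp":[[-0.005,0.045,0],[-0.01,0.1,0],[-0.015,0.155,0],[-0.02,0.21,0],[-0.025,0.265,0.01],[-0.03,0.303,0.03],[-0.03,0.303,0.03],[-0.03,0.303,0.03]],"rotation":[[0,0,0],[0,0,0],[0,0,0],[0,0,0],[0,0,0],[0,0,0],[0,0,0],[0,0,0]]}' 0.06
python3 - <<'E'
from h import *
from plant import get_obs,vision
o=get_obs();c=vision.capture('wrist');T=wpose(o,c);pickle.dump((o,c),open('w3.pkl','wb'))
im=cv2.resize(np.ascontiguousarray(c['pixels'][:,:,::-1]),None,fx=1.5,fy=1.5)
for z in(0,73):
    u=proj(c,[540,353,z],T)[0];print(u);cv2.drawMarker(im,tuple(int(v*1.5) for v in u),(255,0,255))
cv2.imwrite('pics/w3.png',im);print(o['tool_pos'],o['tcp_rot'])
E
```

```text
time: 8.35
tool_pos: [540.1, 351.9, 202.3]
tcp_rot: [-3.14, -0.002, -3.141]
contact_force: [-0.1, -0.1, 0.5]
grip_width: 60.2
finger_force: 0.0
[256.18890792 163.38052895]
[256.26255575 180.8952278 ]
[540.10534225 351.87253492 202.28295687] [-3.14006070e+00 -1.76674042e-03 -3.14130739e+00]
```

View pics/w3.png

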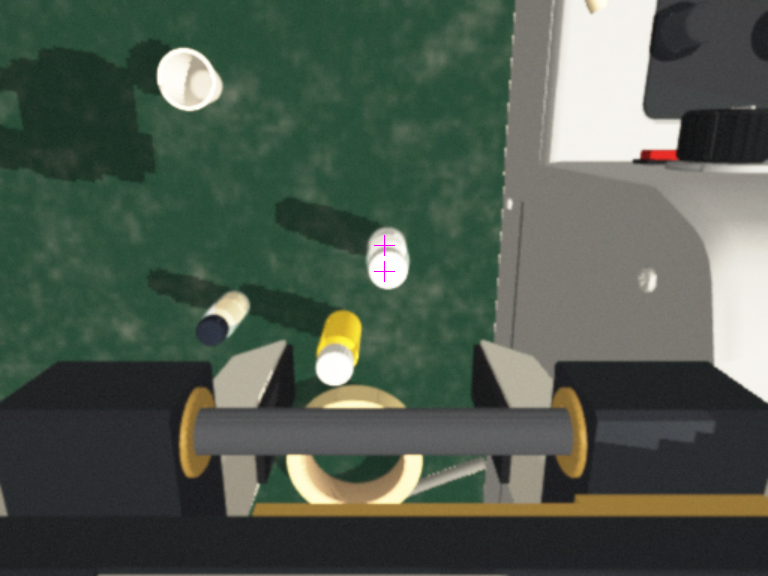

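The wrist view shows the clear vial's cap at (388,269), that is (258.7,179.3) unscaled, with the yellow one at (336,362) and the dark one at (212,328). The machine's wall to the right is close. I'll turn the hand so it closes mostly along x and the gripper body clears that wall.

```bash
python3 -m pendant '{"dp":[[0,0,0],[0,0,0],[0,0,0],[0,0,0],[0,0,0],[0,0,0],[0,0,0],[0,0,0]],"rotation":[[0,0,-0.1],[0,0,-0.28],[0,0,-0.46],[0,0,-0.64],[0,0,-0.82],[0,0,-1.0],[0,0,-1.18],[0,0,-1.36]]}';python3 -m pendant '{"dp":[[0,0,0],[0,0,0],[0,0,0],[0,0,0],[0,0,0]],"rotation":[[0,0,-0.18],[0,0,-0.36],[0,0,-0.42],[0,0,-0.42],[0,0,-0.42]]}'
python3 - <<'E'
from h import *
o,c=pickle.load(open('w3.pkl','rb'));print(unproj(c,(258.7,179.3),73,wpose(o,c)))
from plant import get_obs,vision
o=get_obs();c=vision.capture('wrist');T=wpose(o,c)
g=c['pixels'];hsv=cv2.cvtColor(g,cv2.COLOR_RGB2HSV);m=((hsv[...,1]<40)&(hsv[...,2]>190)).astype(np.uint8)
n,l,st,ce=cv2.connectedComponentsWithStats(m)
u=proj(c,[539.5,354.5,73],T)[0];print(u)
for i in range(1,n):
    if st[i,4]>60 and np.hypot(*(ce[i]-u))<80:print(st[i],ce[i],unproj(c,ce[i],73,T))
E
python3 mv.py 539.5 354.5 41 -1.36
```

```text
time: 9.4
tool_pos: [541.0, 351.2, 203.9]
tcp_rot: [-3.141, 0.0, -1.777]
contact_force: [0.3, -1.0, 0.2]
grip_width: 60.1
finger_force: 0.0
time: 10.02
tool_pos: [540.8, 352.0, 203.4]
tcp_rot: [-3.141, 0.0, -1.364]
contact_force: [0.4, 0.2, -0.3]
grip_width: 59.9
finger_force: 0.0
[538.57559993 355.09632329  73.        ]
[256.6884897  184.05408327]
[243 155  28  42 918] [256.55337691 175.80718954] [541.1448265 347.3143122  73.       ]
(array([-0.0025,  0.0008,  0.1622]), array([-0.0004,  0.0001, -0.0032])) q [ 0.46  0.58  1.2  -0.    1.36 -2.89] [540.8 352.2 203.2] [-3.141  0.    -1.363] F [ 0.1  0.6 -0.1] t 10.07 w 59.9 0.0
```

```bash
python3 -m pendant '{"dp":[[-0.0025,0,0.04],[-0.0025,0,0.09],[-0.0025,0,0.13],[-0.0025,0,0.15],[-0.0025,0,0.162],[-0.0025,0,0.162],[-0.0025,0,0.162]],"rotation":[[0,0,0],[0,0,0],[0,0,0],[0,0,0],[0,0,0],[0,0,0],[0,0,0]]}'; python3 -m pendant '{"dp":[[0,0,0],[0,0,0],[0,0,0],[0,0,0],[0,0,0],[0,0,0]],"rotation":[[0,0,0],[0,0,0],[0,0,0],[0,0,0],[0,0,0],[0,0,0]]}' 0.015
```

```text
time: 10.95
tool_pos: [540.8, 355.6, 42.0]
tcp_rot: [-3.139, 0.001, -1.362]
contact_force: [-0.1, 0.7, 0.4]
grip_width: 60.1
finger_force: 0.0
time: 11.7
tool_pos: [540.1, 355.2, 40.8]
tcp_rot: [-3.141, 0.0, -1.361]
contact_force: [-0.6, 0.1, 0.6]
grip_width: 26.4
finger_force: 30.0
```

```bash
python3 -m pendant '{"dp":[[0,0,-0.02],[0,0,-0.06],[0,0,-0.11],[0,0,-0.16],[0,0,-0.19],[0,0,-0.2],[0,0,-0.2]],"rotation":[[0,0,0],[0,0,0],[0,0,0],[0,0,0],[0,0,0],[0,0,0.08],[0,0,0.22]]}'; python3 mv.py 530 -60 235 3.1416
```

```text
time: 12.58
tool_pos: [540.4, 355.4, 242.1]
tcp_rot: [-3.139, 0.001, -1.585]
contact_force: [0.3, 0.4, -0.8]
grip_width: 25.9
finger_force: 30.0
(array([0.4155, 0.0044, 0.0066]), array([-8.0000e-04,  2.6000e-03,  1.5563e+00])) q [ 0.46  0.56  1.13  0.    1.45 -2.66] [540.4 355.4 242.1] [-3.139e+00  1.000e-03 -1.585e+00] F [ 0.3  0.4 -0.8] t 12.57 w 25.9 30.0
```

```bash
python3 -m pendant '{"dp":[[0.03,0,0],[0.07,0,0],[0.12,0,0],[0.17,0,0],[0.22,0,0],[0.27,0.002,0],[0.32,0.004,0],[0.36,0.004,0]],"rotation":[[0,0,0.1],[0,0,0.28],[0,0,0.46],[0,0,0.64],[0,0,0.82],[0,0,1.0],[0,0,1.18],[0,0,1.36]]}'; python3 mv.py 530 -60 235 3.1416
```

```text
time: 13.58
tool_pos: [531.9, -6.6, 240.8]
tcp_rot: [-3.141, 0.0, -2.948]
contact_force: [1.3, 0.3, -0.3]
grip_width: 26.6
finger_force: 30.0
(array([ 0.0121, -0.052 ,  0.0058]), array([-1.000e-04,  1.000e-04,  1.934e-01])) q [-0.16  0.34  1.48 -0.    1.32 -1.92] [531.9  -6.6 240.8] [-3.141  0.    -2.948] F [ 1.3  0.3 -0.3] t 13.57 w 26.6 30.0
```

```bash
python3 -m pendant '{"dp":[[0.006,-0.02,0],[0.012,-0.04,0],[0.018,-0.052,0],[0.018,-0.052,0],[0.018,-0.052,0]],"rotation":[[0,0,0.1],[0,0,0.194],[0,0,0.194],[0,0,0.194],[0,0,0.194]]}'; python3 -m pendant '{"dp":[[0,0,0],[0,0,0],[0,0,0.01],[0,0,0.02],[0,0,0.03],[0,0,0.03]],"rotation":[[0,-0.1,0],[0,-0.25,0],[0,-0.4,0],[0,-0.47,0],[0,-0.47,0],[0,-0.47,0]]}'
cat > bt.py <<'E'
import sys
from h import *
from plant import get_obs
o=get_obs();p=np.load('cab.npy');a,bx,bz,tilt=map(float,sys.argv[1:5])
P=cab(p,[-75+bx*np.cos(a)-bz*np.sin(a),0,18+bx*np.sin(a)+bz*np.cos(a)])[0]
M=R.from_euler('xyz',o['tcp_rot']);D=R.from_euler('z',np.pi)*R.from_euler('x',np.pi)*R.from_rotvec([0,-tilt,0])
print(P,(M.inv().apply(P-o['tool_pos'])/1000).round(4),(M.inv()*D).as_rotvec().round(4))
E
python3 bt.py .48 26 165 .47;python3 bt.py .48 26 59 .47
```

```text
time: 14.2
tool_pos: [525.0, -58.7, 240.7]
tcp_rot: [3.141, 0.0, -3.134]
contact_force: [-0.7, 0.4, -0.8]
grip_width: 26.6
finger_force: 30.0
time: 14.95
tool_pos: [525.2, -58.8, 210.3]
tcp_rot: [3.141, 0.468, -3.135]
contact_force: [-0.1, 0.5, 0.4]
grip_width: 26.9
finger_force: 30.0
[525.61925715 -60.13196221 176.36042082] [ 0.015  -0.0013  0.0305] [ 0.0037 -0.0017  0.0062]
[574.56784385 -60.10791009  82.33895901] [ 0.0137 -0.0017  0.1365] [ 0.0037 -0.0017  0.0062]
```

```bash
python3 -m pendant '{"dp":[[0.008,-0.001,0],[0.015,-0.0013,0.01],[0.015,-0.0013,0.03],[0.015,-0.0013,0.03]],"rotation":[[0.0037,0,0.006],[0.0037,0,0.006],[0.0037,0,0.006],[0.0037,0,0.006]]}' && python3 -m pendant '{"dp":[[0,0,0.02],[0,0,0.04],[0,0,0.055],[0,0,0.07],[0,0,0.07]],"rotation":[[0,0,0],[0,0,0],[0,0,0],[0,0,0],[0,0,0]]}'; python3 bt.py .48 26 59 .47
python3 - <<'E'
from h import *
from plant import vision
c=vision.capture('scene');cv2.imwrite('pics/s3.png',cv2.resize(c['pixels'][150:310,220:420,::-1],None,fx=3.5,fy=3.5))
E
```

```text
time: 15.45
tool_pos: [524.6, -60.3, 175.5]
tcp_rot: [3.141, 0.467, 3.141]
contact_force: [0.0, -0.1, -0.0]
grip_width: 26.6
finger_force: 30.0
time: 16.08
tool_pos: [556.7, -60.4, 113.8]
tcp_rot: [3.141, 0.468, 3.141]
contact_force: [-1.1, -0.3, -1.0]
grip_width: 26.3
finger_force: 30.0
[574.56784385 -60.10791009  82.33895901] [-0.0017  0.0003  0.0361] [-0.0001 -0.0016 -0.0007]
```

View pics/s3.png

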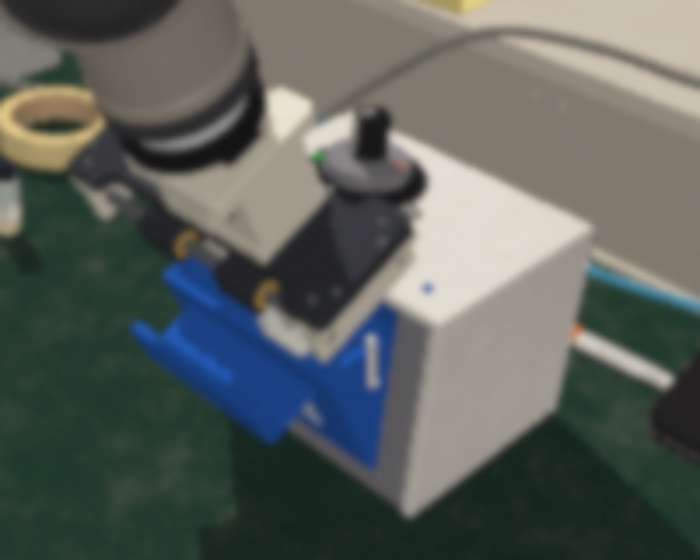

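The bin is open, with its lip around (210,380) in the crop. The hand is centred over it and inserting cleanly. I'll continue with the force guarded.

```bash
python3 -m pendant '{"dp":[[-0.001,0,0.01],[-0.0015,0,0.018],[-0.0015,0,0.018]],"rotation":[[0,0,0],[0,0,0],[0,0,0]]}' && python3 chk.py 6 && python3 -m pendant '{"dp":[[0,0,0.006],[0,0,0.012],[0,0,0.012]],"rotation":[[0,0,0],[0,0,0],[0,0,0]]}' && python3 chk.py 6 && python3 -m pendant '{"dp":[[0,0,0.003],[0,0,0.006],[0,0,0.006]],"rotation":[[0,0,0],[0,0,0],[0,0,0]]}' ; python3 bt.py .48 26 59 .47
```

```text
time: 16.5
tool_pos: [566.3, -60.5, 98.7]
tcp_rot: [-3.141, 0.469, 3.141]
contact_force: [-1.1, 0.5, 0.3]
grip_width: 26.0
finger_force: 30.0
x [566.3 -60.5  98.7] F [-1.1  0.5  0.3]
time: 16.88
tool_pos: [571.7, -60.6, 88.1]
tcp_rot: [-3.141, 0.469, 3.141]
contact_force: [-0.6, -0.2, -0.0]
grip_width: 26.4
finger_force: 30.0
x [571.7 -60.6  88.1] F [-0.6 -0.2 -0. ]
time: 17.25
tool_pos: [574.5, -60.6, 83.1]
tcp_rot: [-3.141, 0.47, 3.141]
contact_force: [0.0, -0.3, 0.7]
grip_width: 26.5
finger_force: 30.0
[574.56784385 -60.10791009  82.33895901] [0.0003 0.0005 0.0007] [-0.0007 -0.0003 -0.0006]
```

```bash
python3 -m pendant '{"dp":[[0,0,0],[0,0,0],[0,0,0],[0,0,0]],"rotation":[[0,0,0],[0,0,0],[0,0,0],[0,0,0]]}' 0.05 && python3 -m pendant '{"dp":[[0,0,-0.01],[0,0,-0.03],[0,0,-0.06],[0,0,-0.1],[0,0,-0.14],[0,0,-0.16],[0,0,-0.16]],"rotation":[[0,0,0],[0,0,0],[0,0,0],[0,0,0],[0,0,0],[0,0,0],[0,0,0]]}'
python3 mv.py 470 -60 230 3.1416
python3 - <<'E'
from h import *
from plant import vision
c=vision.capture('wrist');cv2.imwrite('pics/w4.png',c['pixels'][:,:,::-1])
c=vision.capture('scene');cv2.imwrite('pics/s4.png',c['pixels'][:,:,::-1])
E
```

```text
time: 17.75
tool_pos: [574.5, -60.7, 83.4]
tcp_rot: [-3.141, 0.47, 3.141]
contact_force: [0.2, 0.2, -0.3]
grip_width: 49.8
finger_force: 0.0
time: 18.62
tool_pos: [502.1, -60.8, 228.0]
tcp_rot: [-3.139, 0.474, 3.141]
contact_force: [0.3, 0.1, 0.7]
grip_width: 50.2
finger_force: 0.0
(array([ 0.0277,  0.0008, -0.0164]), array([-0.0025,  0.4737, -0.0008])) q [-0.38  0.08  1.97  0.27  0.66 -2.13] [502.1 -60.8 228. ] [-3.139  0.474  3.141] F [0.3 0.1 0.7] t 18.62 w 50.2 0.0
```

View pics/w4.png

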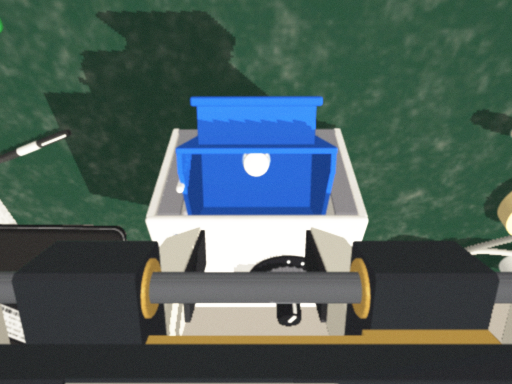

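The wrist view shows the vial standing in the bin with its cap at (257,162), against the front wall, let go. Next I'll close the fingers and go in front of the lip.

```bash
python3 -m pendant '{"dp":[[0.01,0,-0.005],[0.0277,0,-0.0164],[0.0277,0,-0.0164],[0.0277,0,-0.0164],[0.0277,0,-0.0164]],"rotation":[[0,0.1,0],[0,0.25,0],[0,0.4,0],[0,0.474,0],[0,0.474,0]]}' 0.0; python3 -m pendant '{"dp":[[0.015,0,0],[0.022,0,0.02],[0.022,0,0.06],[0.022,0,0.1],[0.022,0,0.13],[0.022,0,0.14],[0.022,0,0.14],[0.022,0,0.14]],"rotation":[[0,0,0],[0,0,0],[0,0,0],[0,0,0],[0,0,0],[0,0,0],[0,0,0],[0,0,0]]}';python3 mv.py 475 -60 90 3.1416
```

```text
time: 19.35
tool_pos: [470.6, -60.3, 226.2]
tcp_rot: [3.141, -0.006, -3.142]
contact_force: [0.1, 0.3, -0.1]
grip_width: 4.6
finger_force: 0.0
time: 20.35
tool_pos: [448.0, -60.8, 89.4]
tcp_rot: [-3.14, -0.002, 3.141]
contact_force: [0.1, -1.1, -0.9]
grip_width: 0.3
finger_force: 0.0
(array([-0.027 ,  0.0008, -0.0007]), array([-0.0012, -0.0016, -0.001 ])) q [-0.3   0.39  1.9  -0.    0.86 -1.87] [448.  -60.8  89.4] [-3.140e+00 -2.000e-03  3.141e+00] F [ 0.1 -1.1 -0.9] t 20.35 w 0.3 0.0
```

```bash
python3 -m pendant '{"dp":[[-0.012,0,0],[-0.022,0,0],[-0.026,0,0],[-0.028,0,0],[-0.03,0,-0.001],[-0.032,0,-0.003]],"rotation":[[0,0,0],[0,0,0],[0,0,0],[0,0,0],[0,0,0],[0,0,0]]}' && python3 chk.py 6 && python3 -m pendant '{"dp":[[-0.002,0,-0.002],[-0.004,0,-0.004],[-0.006,0,-0.005],[-0.008,0,-0.007],[-0.01,0,-0.009],[-0.012,0,-0.011],[-0.014,0,-0.012]],"rotation":[[0,0,0],[0,0,0],[0,0,0],[0,0,0],[0,0,0],[0,0,0],[0,0,0]]}' && python3 chk.py 6
```

```text
time: 21.1
tool_pos: [478.8, -60.5, 90.9]
tcp_rot: [-3.141, -0.005, 3.141]
contact_force: [-1.2, 0.2, -0.8]
grip_width: 0.4
finger_force: 0.8
x [478.8 -60.5  90.9] F [-1.2  0.2 -0.8]
time: 21.98
tool_pos: [493.8, -60.6, 103.2]
tcp_rot: [-3.141, -0.003, 3.141]
contact_force: [-4.0, 0.3, 2.0]
grip_width: 0.1
finger_force: 1.6
x [493.8 -60.6 103.2] F [-4.   0.3  2. ]
```

```bash
python3 -m pendant '{"dp":[[-0.001,0,-0.001],[-0.002,0,-0.0015]],"rotation":[[0,0,0],[0,0,0]]}' >/dev/null&& python3 chk.py 8 && python3 -m pendant '{"dp":[[-0.001,0,-0.001],[-0.002,0,-0.0015]],"rotation":[[0,0,0],[0,0,0]]}' >/dev/null&& python3 chk.py 8 && python3 -m pendant '{"dp":[[-0.001,0,-0.001],[-0.002,0,-0.0015]],"rotation":[[0,0,0],[0,0,0]]}' >/dev/null&& python3 chk.py 8 && python3 -m pendant '{"dp":[[-0.001,0,-0.001],[-0.002,0,-0.0015]],"rotation":[[0,0,0],[0,0,0]]}' >/dev/null&& python3 chk.py 8 && python3 -m pendant '{"dp":[[-0.001,0,-0.001],[-0.002,0,-0.0013]],"rotation":[[0,0,0],[0,0,0]]}' >/dev/null&& python3 chk.py 8 && python3 -m pendant '{"dp":[[-0.001,0,-0.001],[-0.002,0,-0.0013]],"rotation":[[0,0,0],[0,0,0]]}' >/dev/null&& python3 chk.py 8
```

```text
x [495.6 -60.6 104.5] F [-2.7 -0.5  2.3]
x [497.6 -60.6 106. ] F [-1.8  0.3  0.7]
x [499.6 -60.6 107.5] F [-0.2 -0.1 -0.7]
x [501.6 -60.6 109. ] F [-1.   1.2  0.7]
x [503.5 -60.6 110.3] F [-2.3 -0.1  0.9]
x [505.5 -60.6 111.6] F [-2.   0.3  1.1]
```

```bash
python3 -m pendant '{"dp":[[-0.001,0,-0.0005],[-0.002,0,-0.001]],"rotation":[[0,0,0],[0,0,0]]}' >/dev/null&& python3 chk.py 7 && python3 -m pendant '{"dp":[[-0.001,0,-0.0005],[-0.002,0,-0.001]],"rotation":[[0,0,0],[0,0,0]]}' >/dev/null&& python3 chk.py 7 && python3 -m pendant '{"dp":[[-0.001,0,-0.0005],[-0.002,0,-0.001]],"rotation":[[0,0,0],[0,0,0]]}' >/dev/null&& python3 chk.py 7 && python3 -m pendant '{"dp":[[-0.001,0,-0.0005],[-0.002,0,-0.001]],"rotation":[[0,0,0],[0,0,0]]}' >/dev/null&& python3 chk.py 7 && python3 -m pendant '{"dp":[[-0.001,0,-0.0005],[-0.002,0,-0.001]],"rotation":[[0,0,0],[0,0,0]]}' >/dev/null&& python3 chk.py 7 && python3 -m pendant '{"dp":[[-0.001,0,-0.0005],[-0.002,0,-0.001]],"rotation":[[0,0,0],[0,0,0]]}' >/dev/null&& python3 chk.py 7
```

```text
x [507.5 -60.6 112.6] F [-1.6  0.3  1.5]
x [509.6 -60.6 113.6] F [-1.2  0.7  1.5]
x [511.6 -60.6 114.5] F [-2.3  0.4  1. ]
x [513.6 -60.6 115.5] F [-1.1 -0.1  1. ]
x [515.6 -60.6 116.5] F [-2.2  0.3  1.4]
x [517.6 -60.6 117.5] F [-2.  -0.4  0.3]
```

```bash
python3 -m pendant '{"dp":[[-0.001,0,-0.0005],[-0.002,0,-0.001]],"rotation":[[0,0,0],[0,0,0]]}' >/dev/null&& python3 chk.py 5 && python3 -m pendant '{"dp":[[-0.001,0,-0.0005],[-0.002,0,-0.001]],"rotation":[[0,0,0],[0,0,0]]}' >/dev/null&& python3 chk.py 5 && python3 -m pendant '{"dp":[[-0.001,0,-0.0004],[-0.002,0,-0.0008]],"rotation":[[0,0,0],[0,0,0]]}' >/dev/null&& python3 chk.py 5 && python3 -m pendant '{"dp":[[-0.001,0,-0.0004],[-0.002,0,-0.0008]],"rotation":[[0,0,0],[0,0,0]]}' >/dev/null&& python3 chk.py 5 && python3 -m pendant '{"dp":[[-0.001,0,-0.0004],[-0.002,0,-0.0008]],"rotation":[[0,0,0],[0,0,0]]}' >/dev/null&& python3 chk.py 5 && python3 -m pendant '{"dp":[[-0.001,0,-0.0004],[-0.002,0,-0.0008]],"rotation":[[0,0,0],[0,0,0]]}' >/dev/null&& python3 chk.py 5
```

```text
x [519.6 -60.6 118.4] F [-1.1 -0.1 -0. ]
x [521.6 -60.6 119.4] F [-0.9 -0.1 -0.4]
x [523.6 -60.6 120.2] F [-1.  -0.5 -0.5]
x [525.2 -60.6 120.9] F [-2.6 -0.6 -0.6]
x [525.8 -60.5 121.2] F [-9.1 -0.6 -0.8]
```

```bash
python3 -m pendant '{"dp":[[-0.0005,0,-0.0002],[-0.001,0,-0.0003]],"rotation":[[0,0,0],[0,0,0]]}' >/dev/null&& python3 chk.py 15 && python3 -m pendant '{"dp":[[-0.0005,0,0],[-0.001,0,-0.0003]],"rotation":[[0,0,0],[0,0,0]]}' >/dev/null&& python3 chk.py 15 && python3 -m pendant '{"dp":[[-0.0005,0,0],[-0.001,0,-0.0003]],"rotation":[[0,0,0],[0,0,0]]}' >/dev/null&& python3 chk.py 15
```

```text
x [526.  -60.5 121.2] F [-9.4 -0.8 -0.5]
x [526.4 -60.4 121.4] F [-11.4  -1.5   0.5]
x [526.6 -60.5 121.5] F [-13.7  -1.2  -0.6]
```

```bash
python3 -m pendant '{"dp":[[-0.0003,0,0],[-0.0005,0,-0.0002]],"rotation":[[0,0,0],[0,0,0]]}' >/dev/null&& python3 chk.py 16 && python3 -m pendant '{"dp":[[-0.0003,0,0],[-0.0005,0,-0.0002]],"rotation":[[0,0,0],[0,0,0]]}' >/dev/null&& python3 chk.py 16 ; python3 -m pendant '{"dp":[[0,0,0],[0,0,0]],"rotation":[[0,0,0],[0,0,0]]}' >/dev/null; python3 chk.py 16
```

```text
x [526.9 -60.5 121.6] F [-11.8  -1.7   0.2]
x [529.3 -60.5 122.4] F [-7.9 -1.3 -1.2]
x [530.  -60.5 122.6] F [-6.4 -0.3 -0.9]
```

```bash
python3 -m pendant '{"dp":[[0,0,0],[0,0,0]],"rotation":[[0,0,0],[0,0,0]]}' >/dev/null; python3 chk.py 16; python3 -m pendant '{"dp":[[-0.0005,0,0],[-0.001,0,-0.0003]],"rotation":[[0,0,0],[0,0,0]]}' >/dev/null; python3 chk.py 10 && python3 -m pendant '{"dp":[[-0.0005,0,0],[-0.001,0,-0.0003]],"rotation":[[0,0,0],[0,0,0]]}' >/dev/null&& python3 chk.py 9
```

```text
x [530.1 -60.5 122.6] F [-5.3 -0.5 -0. ]
x [531.3 -60.5 123.1] F [-5.5 -0.2 -0.9]
x [533.2 -60.5 123.6] F [-2.7  0.3 -0.4]
```

```bash
python3 -m pendant '{"dp":[[-0.0005,0,0],[-0.001,0,-0.0003]],"rotation":[[0,0,0],[0,0,0]]}' >/dev/null; python3 chk.py 6 && python3 -m pendant '{"dp":[[-0.0005,0,0],[-0.001,0,-0.0003]],"rotation":[[0,0,0],[0,0,0]]}' >/dev/null&& python3 chk.py 6&& python3 -m pendant '{"dp":[[-0.0005,0,0],[-0.001,0,-0.0003]],"rotation":[[0,0,0],[0,0,0]]}' >/dev/null&& python3 chk.py 6&& python3 -m pendant '{"dp":[[-0.0005,0,0],[-0.001,0,-0.0003]],"rotation":[[0,0,0],[0,0,0]]}' >/dev/null&& python3 chk.py 6
```

```text
x [535.1 -60.5 124.3] F [-1.  -0.1  0.2]
x [536.  -60.6 124.5] F [-0.3  0.5 -0.8]
x [536.6 -60.7 124.6] F [-1.8  0.8 -0.2]
x [537.2 -60.6 124.8] F [-2.5 -0.7 -0.9]
```

```bash
python3 -m pendant '{"dp":[[-0.0005,0,0],[-0.001,0,-0.0003]],"rotation":[[0,0,0],[0,0,0]]}' >/dev/null; python3 chk.py 6 && python3 -m pendant '{"dp":[[-0.0005,0,0],[-0.001,0,-0.0003]],"rotation":[[0,0,0],[0,0,0]]}' >/dev/null&& python3 chk.py 6
```

```text
x [537.8 -60.6 124.9] F [-5.3 -0.6 -0.9]
x [538.3 -60.6 125.1] F [-6.4 -0.4  0.2]
```

```bash
python3 -m pendant '{"dp":[[0.001,0,0],[0.002,0,0],[0.004,0,0],[0.01,0,0],[0.03,0,0],[0.06,0,0],[0.06,0,-0.05],[0.06,0,-0.1]],"rotation":[[0,0,0],[0,0,0],[0,0,0],[0,0,0],[0,0,0],[0,0,0],[0,0,0],[0,0,0]]}';python3 -m pendant '{"dp":[[0,0,0],[0,0,0]],"rotation":[[0,0,0],[0,0,0]]}'
python3 - <<'E'
from h import *
from plant import get_obs,vision
o=get_obs();p=np.load('cab.npy');c=vision.capture('wrist');pickle.dump((o,c),open('w5.pkl','wb'))
T=wpose(o,c);hsv=cv2.cvtColor(c['pixels'],cv2.COLOR_RGB2HSV);m=(hsv[...,0]>95)&(hsv[...,0]<125)&(hsv[...,1]>130)&(hsv[...,2]>80)
for col in(205,215,300): print(col,np.where(m[:,col])[0][[0,-1]] if m[:,col].any() else None)
for a in(-.15,-.1,-.05,0,.05,.1): print(a,proj(c,cab(p,[-75-39.5*np.cos(a)-117*np.sin(a),0,18-39.5*np.sin(a)+117*np.cos(a)]),T).round(1))
im=c['pixels'][:,:,::-1];s=vision.capture('scene')['pixels'][150:300,230:430,::-1]
cv2.imwrite('pics/c5.png',np.vstack([cv2.resize(im,(512,384)),cv2.resize(s,(512,384))])[:, :][:,:].copy()[184:784])
E
```

```text
time: 30.98
tool_pos: [479.3, -60.4, 227.0]
tcp_rot: [-3.141, -0.004, 3.141]
contact_force: [0.8, 0.2, -0.2]
grip_width: 0.7
finger_force: 0.0
time: 31.22
tool_pos: [479.6, -60.4, 225.3]
tcp_rot: [-3.141, -0.004, 3.141]
contact_force: [-0.6, 0.4, 0.3]
grip_width: 0.2
finger_force: 0.0
205 None
215 None
300 None
-0.15 [[255.  288.5]]
-0.1 [[255. 281.]]
-0.05 [[255.  273.4]]
0 [[255.  265.7]]
0.05 [[255.  257.9]]
0.1 [[255.  250.1]]
```

View pics/c5.png

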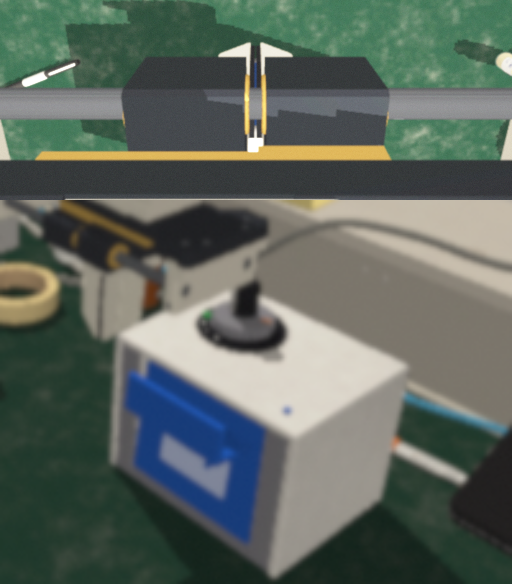

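```bash
python3 -m pendant '{"dp":[[-0.01,0,-0.03],[-0.04,0.01,-0.06],[-0.08,0.02,-0.06],[-0.12,0.03,-0.06],[-0.16,0.03,-0.06],[-0.19,0.03,-0.06],[-0.196,0.03,-0.06],[-0.196,0.03,-0.06]],"rotation":[[0,0,0],[0,0,0],[0,0,0],[0,0,0],[0,0,0],[0,0,0],[0,0,0],[0,0,0]]}' 0.06
python3 - <<'E'
from h import *
from plant import get_obs,vision
o=get_obs();p=np.load('cab.npy');c=vision.capture('wrist');pickle.dump((o,c),open('w6.pkl','wb'))
T=wpose(o,c);print(o['tool_pos'],o['joint_positions'].round(2))
u=proj(c,cab(p,[12,30,189]),T)[0];v=proj(c,cab(p,[12-32.5*np.cos(1.3),30+32.5*np.sin(1.3),143]),T)[0];print(u,v)
hsv=cv2.cvtColor(c['pixels'],cv2.COLOR_RGB2HSV);m=(hsv[...,0]>95)&(hsv[...,0]<125)&(hsv[...,1]>130)&(hsv[...,2]>80)
ys,xs=np.where(m);print('blue',xs.min(),xs.max(),ys.min(),ys.max())
for a in(-.1,-.05,0,.05,.1): print(a,proj(c,cab(p,[-75-39.5*np.cos(a)-117*np.sin(a),0,18-39.5*np.sin(a)+117*np.cos(a)]),T).round(1))
im=np.ascontiguousarray(c['pixels'][:,:,::-1])
x0,y0=int(u[0])-90,int(max(0,u[1]-90))
k=4
cv2.imwrite('pics/k6.png',cv2.resize(im[y0:y0+140,x0:x0+180],None,fx=k,fy=k,interpolation=cv2.INTER_CUBIC));print(x0,y0)
E
```

```text
time: 32.33
tool_pos: [675.6, -30.6, 283.5]
tcp_rot: [-3.141, -0.007, 3.141]
contact_force: [-0.9, 0.5, 0.7]
grip_width: 60.3
finger_force: 0.0
[675.63329975 -30.6190256  283.52575197] [-0.16  0.62  0.92 -0.    1.61 -1.73]
[255.39858701 180.68705498] [291.00132867 157.98816927]
blue 133 328 26 308
-0.1 [[218.2  27.4]]
-0.05 [[218.2  19.6]]
0 [[218.2  12.1]]
0.05 [[218.2   4.7]]
0.1 [[218.3  -2.4]]
165 90
```

View pics/k6.png

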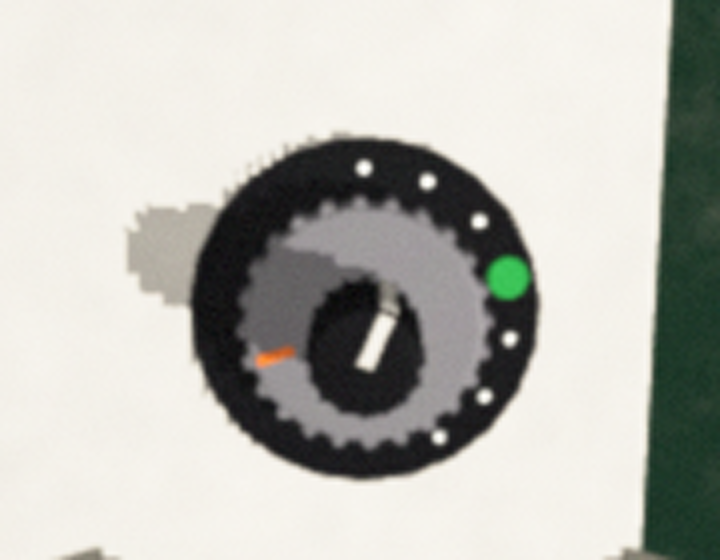

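The knob crop shows the pointer running from (367,367) to (392,312), about 0.43 rad clockwise from the front. The green dot is at (509,277) and the knob top's centre is at (367,357). The lip row puts the bin at about -0.09 rad, so it is shut. The knob has about +0.87 rad left to turn.

```bash
python3 -m pendant '{"dp":[[0.0106,0.0014,0.03],[0.0106,0.0014,0.06],[0.0106,0.0014,0.09],[0.0106,0.0014,0.105],[0.0106,0.0014,0.114],[0.0106,0.0014,0.114],[0.0106,0.0014,0.114]],"rotation":[[0,0,0],[0,0,0],[0,0,0],[0,0,0],[0,0,0],[0,0,0],[0,0,0]]}'; python3 mv.py 664.8 -29 167 3.1416
```

```text
time: 33.25
tool_pos: [665.6, -29.4, 172.2]
tcp_rot: [-3.141, -0.002, 3.141]
contact_force: [0.4, -0.0, -0.2]
grip_width: 59.6
finger_force: 0.0
(array([0.0008, 0.0004, 0.0052]), array([-0.0008, -0.002 , -0.0008])) q [-0.16  0.65  1.17 -0.    1.33 -1.73] [665.6 -29.4 172.2] [-3.141e+00 -2.000e-03  3.141e+00] F [ 0.4 -0.  -0.2] t 33.25 w 59.6 0.0
```

```bash
python3 -m pendant '{"dp":[[0.0005,0,0.002],[0.0008,0.0004,0.003],[0.0008,0.0004,0.003]],"rotation":[[0,0,0],[0,0,0],[0,0,0]]}'; python3 -m pendant '{"dp":[[0,0,0],[0,0,0],[0,0,0],[0,0,0],[0,0,0],[0,0,0]],"rotation":[[0,0,0],[0,0,0],[0,0,0],[0,0,0],[0,0,0],[0,0,0]]}' 0.012
```

```text
time: 33.62
tool_pos: [664.3, -28.8, 168.0]
tcp_rot: [-3.141, -0.004, 3.141]
contact_force: [0.1, 0.2, -0.6]
grip_width: 60.0
finger_force: 0.0
time: 34.38
tool_pos: [664.3, -29.8, 168.0]
tcp_rot: [-3.14, -0.004, 3.14]
contact_force: [-0.4, -5.8, -0.5]
grip_width: 21.2
finger_force: 30.0
```

```bash
python3 -m pendant '{"dp":[[0,-0.001,0],[0,-0.0012,0],[0,-0.0012,0],[0,-0.0012,0],[0,-0.0012,0],[0,-0.0012,0],[0,-0.0012,0],[0,-0.0012,0]],"rotation":[[0,0,0],[0,0,0.1],[0,0,0.25],[0,0,0.4],[0,0,0.55],[0,0,0.7],[0,0,0.82],[0,0,0.87]]}'; python3 -m pendant '{"dp":[[0,0,0],[0,0,0]],"rotation":[[0,0,0],[0,0,0]]}'
```

```text
time: 35.38
tool_pos: [664.8, -29.0, 168.0]
tcp_rot: [-3.14, -0.003, 2.269]
contact_force: [1.4, 0.3, -0.3]
grip_width: 21.0
finger_force: 30.0
time: 35.62
tool_pos: [664.8, -29.0, 168.1]
tcp_rot: [-3.14, -0.003, 2.272]
contact_force: [3.6, 2.9, -1.2]
grip_width: 21.1
finger_force: 30.0
```

Release, lift and look.

```bash
python3 -m pendant '{"dp":[[0,0,0],[0,0,0],[0,0,0]],"rotation":[[0,0,0],[0,0,0],[0,0,0]]}' 0.06; python3 -m pendant '{"dp":[[0,0,-0.02],[0,0,-0.06],[0,0,-0.1],[0,0,-0.115],[0,0,-0.115],[0,0,-0.115]],"rotation":[[0,0,0],[0,0,0],[0,0,-0.15],[0,0,-0.3],[0,0,-0.45],[0,0,-0.6]]}';python3 -m pendant '{"dp":[[-0.005,0.003,0],[-0.01,0.005,0],[-0.01,0.005,0]],"rotation":[[0,0,-0.15],[0,0,-0.27],[0,0,-0.27]]}'
python3 - <<'E'
from h import *
from plant import get_obs,vision
o=get_obs();p=np.load('cab.npy');c=vision.capture('wrist');pickle.dump((o,c),open('w7.pkl','wb'))
T=wpose(o,c);print(o['tool_pos'])
u=proj(c,cab(p,[12,30,189]),T)[0]
hsv=cv2.cvtColor(c['pixels'],cv2.COLOR_RGB2HSV);m=(hsv[...,0]>95)&(hsv[...,0]<125)&(hsv[...,1]>130)&(hsv[...,2]>80)
ys,xs=np.where(m);print('blue',ys.min())
for a in(-.1,-.05,0): print(a,proj(c,cab(p,[-75-39.5*np.cos(a)-117*np.sin(a),0,18-39.5*np.sin(a)+117*np.cos(a)]),T).round(1))
x0,y0=int(u[0])-90,int(max(0,u[1]-90));print(x0,y0,u)
cv2.imwrite('pics/k7.png',cv2.resize(c['pixels'][y0:y0+140,x0:x0+180,::-1],None,fx=4,fy=4,interpolation=cv2.INTER_CUBIC))
E
```

```text
time: 36.0
tool_pos: [664.0, -30.3, 167.9]
tcp_rot: [-3.138, -0.003, 2.271]
contact_force: [0.1, 0.1, 0.1]
grip_width: 46.5
finger_force: 0.0
time: 36.75
tool_pos: [664.6, -30.2, 283.2]
tcp_rot: [-3.14, -0.004, 2.876]
contact_force: [0.3, 0.2, 0.3]
grip_width: 59.9
finger_force: 0.0
time: 37.12
tool_pos: [675.8, -28.1, 282.6]
tcp_rot: [-3.141, -0.005, 3.14]
contact_force: [0.4, 0.3, -0.6]
grip_width: 60.1
finger_force: 0.0
[675.75252703 -28.0624241  282.62027507]
blue 25
-0.1 [[214.8  26.6]]
-0.05 [[214.7  18.8]]
0 [[214.7  11.2]]
162 90 [252.05242548 180.60856459]
```

View pics/k7.png

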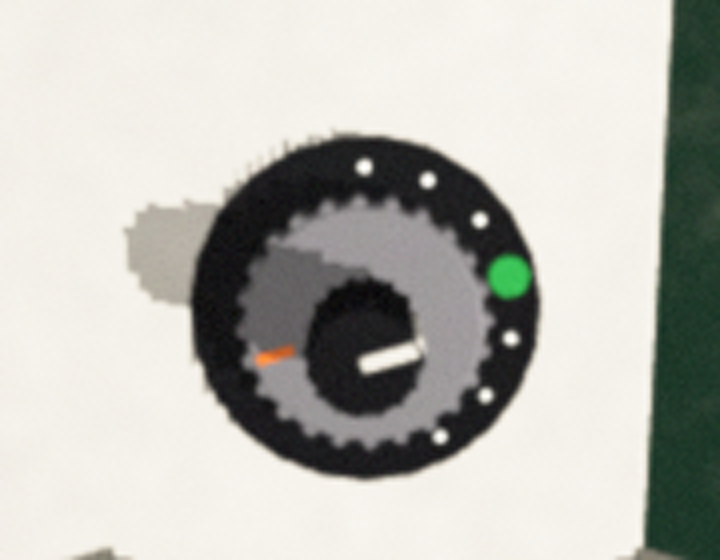

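The pointer now runs from (360,367) to (424,347), about 1.27 rad, parallel to the green dot's direction. The ring's orange line at (276,356) hasn't moved, and the bin is still at about -0.09 rad.

```bash
python3 -c "
from plant import workorder
print(workorder.close_job())"
```

```text
the job is handed in; nothing more can be done
None
```

The job is handed in but returned no verdict: the vial is in the bin, the bin was pushed through its catch and stayed shut at about -0.09 rad, and the inner knob is at about 1.27 rad with the ring unmoved; I didn't re-image the dark-capped vial or the crucible, and nothing went near them after the vial was picked up.

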